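# Ease the bingo cage's crank down off its ratchet

### The job

Park the bingo cage for putting away: its crank stands up, held by the ratchet, and belongs down on its rubber rest. Flick the blue tab away from the robot so that the pawl snaps off the wheel, then grip the black crank handle and ease it over the top and down on the far side, slower than a quarter turn a second and without letting it drop, until its weight sits on the rubber rest before you let go. Then flick the blue tab back so that the pawl locks the wheel again; never push the tab with more than 20 N or the rest with more than 15 N, and leave the other things in the drawer alone.

Things in the scene. Friction and masses are not known exactly. Their poses are not given: they have to be found in the camera images.
- stand: Black plastic stand of the red bingo cage, fixed. Origin: middle of its underside on the drawer bottom. y axis along the cage's horizontal axle, x away from the robot, z up. Crank on the +y side, ratchet wheel and pawl on the -y side. End plates at y = +-112 mm, 10 mm thick, up to z = 172 mm (the -y one up to 220 mm at x = 25 to 47 mm).
- axle (a point): Point on the axle of the cage, midway between its bearings, 150 mm above the stand's origin; the stand's axes. The cage's wires lie within 100 mm of the axle's line and within 105 mm of this point along y.
- cage (a joint): Turn of cage, crank and wheel about the stand's +y (rad). 0: crank leans 20 degrees from upright to the robot; grows as it comes over the top and down on the far side (+x); 2.0 to 2.25 on the rest. Near 0 bearing friction (0.07 N m) holds it; beyond 0.3 its heavy side pulls on to the rest, up to 0.4 N m. The engaged pawl stops growth after up to 20 degrees of play.
- handle: Black cylindrical crank grip, 18 mm in diameter, 52 mm long, axis along the stand's y, spinning freely on its pin. Origin at its middle: 65 mm from the axle's line, at y = +180 mm of the stand. Free from the crank arm (inner end, y = 154 mm) to its outer end (y = 206 mm).
- handle_mid (a point): The middle of the crank grip as handle, turning with the crank: its z axis points along the crank arm outwards from the axle.
- crank_arm: Flat aluminium crank arm, 12 mm wide, 8 mm thick, reaching 75 mm from the axle, at y = +138 mm of the stand. Origin on the axle, its z axis points along the arm to the handle. Its flank comes down on the rubber rest.
- rest_post: Steel post with a screw-on rubber cap, 20 mm in diameter, fixed, under the place where the crank arm comes down. Origin at its foot: x = 64, y = 138, z = 10 mm of the stand. The top of the cap is screwed to anywhere between 123 and 138 mm above the drawer bottom: this is not measured, it must be felt or seen. The rubber is hard and gives less than 1 mm.
- pawl (a joint): Turn of the steel pawl about the stand's +y axis through the point x = 45, y = -135, z = 212 mm of the stand (rad). 0: nose down in the ratchet wheel. 0.8: nose thrown up clear of the wheel. A spring pushes it away from 0.4 to either end, where it stays; each end is a hard stop.
- pawl_tab: Blue thumb tab on the pawl, 26 mm wide along the stand's y, 7 mm thick, 22 to 52 mm from the pawl's pivot. Origin on the pivot, z axis along the tab, which points up: leaning 0.4 rad towards the robot when the pawl is in, 0.4 rad away when off. About 5 N at its middle starts it either way; it snaps over on its own after half of its 29 mm travel.
- tab_mid (a point): Middle of the blue tab, 37 mm from the pawl's pivot, axes as pawl_tab.
- dice_cup: Bystander: orange dice cup, 76 mm across, 88 mm high. Origin under its middle.
- dauber: Bystander: blue dauber bottle, 40 mm across, 110 mm high. Origin under its middle.
- card_box: Bystander: cardboard box of cards 95 x 66 x 50 mm. Origin under its middle.
- spoon_rest: Bystander: steel spoon rest, dish 90 mm across and 14 mm high with a flat 90 mm handle. Origin under the dish.
- ball_tray: Fixed tray 62 x 174 x 30 mm with three green balls of 40 mm. Origin under its middle.
- ball0_center (a point): Bystander: green ball, its centre.
- ball1_center (a point): Bystander: green ball, its centre.
- ball2_center (a point): Bystander: green ball, its centre.

How it is judged:
By the outcome, as a careful person would: the job done as asked, in the order asked, and still so for the second after the job is handed in, with the robot touching nothing.
It also fails if it takes over 72 s, if anything falls off the work surface, if the arm or the gripper's body presses on something with over 40 N, if the wrist force passes 120 N, or if a joint passes its speed limit or range.

### The arm

A 7-joint arm with a two-finger parallel gripper is mounted at the origin on the work surface. World frame = base frame: x ahead of the robot, y to its left, z up, the work surface at z = 0. Lengths are in m, angles in rad, forces in N, time in s.
With the tool pointing down it reaches from about 0.4 to 0.875 m from the base axis. Payload 19.3 kg.
Tool frame: the origin (TCP) lies on the centre line of the jaws, within the pads' length; the fingertips stand 14 mm ahead of it and the grasp point (between the pads) lies 5 mm behind it; y points along the fingers, x is the direction in which the jaws open and shut, and the axes are right-handed (so a half turn about y gives the same grasp; the last joint's range is limited). The gripper opens to 85 mm and grips with 20 to 120 N. Pads are 22 mm wide; open, the fingers measure 114 mm over their backs; the gripper's body (76 mm by 85 mm) begins 54 mm behind the grasp point. The pads swing forward as they close: fully open they stand 13 mm farther back than shut.
Start: joints at [-1.281, 0.521, -0.036, 1.599, 0.021, 1.021, -0.113], TCP at [0.22, 0.585, 0.245] pointing down, gripper open.
Joint ranges: [-2.91, 2.91], [-0.3, 2.13], [-1.5, 1.42], [0.17, 2.43], [-1.26, 4.41], [0.16, 1.93], [-2.52, 2.52]. Speed limits (rad/s): [1.89, 1.89, 2.39, 2.39, 3.01, 3.01, 3.01].

### API

Orientations are given as [roll, pitch, yaw] about the fixed x, y, z axes, in that order (R = Rz(yaw) Ry(pitch) Rx(roll)).
In Python, from workcell import monitor, grab_frame, workorder gives the robot as it stands.
- The arm moves only by the tool drive_tool, never from a script. Its argument "steps" is one flat list of numbers, 5 for each row, row after row: the finger opening in mm, from 0 to 85.4, then the shift along the world's x, y, z in mm, then the turn about the world's z in degrees. In form: [fingers, tx, ty, tz, twist, fingers, tx, ty, tz, twist, ...]. A call has exactly 5 rows; each row shifts and turns the commanded pose from where the row before left it; what a row does not reach is not made up. A row lasts 1/12 s, in which the tool goes at most 41.7 mm and 7.16 degrees, less where a joint would pass 70% of its speed; a pose out of reach is approached as far as the arm can. A call is refused whole if a number of a shift passes 41.7 or a number of a turn 7.16, either way. A call with a gripper value outside its range is refused whole. The fingers move at their own pace and stop on an object; "grip_force" is the grip in N (left out, the last holds). Time passes only in rows, so rows that do not move let the fingers close, or fill a call up. It gives the time, the measured TCP pose, the force and the opening at its end, in the units of the state.
- monitor.observe(): the state, without advancing time (a new reading comes with each control period).
- grab_frame(name): name is "scene" or "top"; returns a dict with "frame" (384x512x3 uint8, red, green, blue), "vertical_fov" (degrees; the focal length in pixels is half the picture's height over the tangent of half this angle, whatever the lens; pixels are square), "cx", "cy" (the principal point, pixels), "xyz" and "orientation" of the camera in the world. Camera axes: x right, y down, z forward; pixel columns grow to the right and rows downward; lengths in m; the calibration is good to about 2 mm. A picture is of the moment at which its call begins. There is no depth.
- workorder.job_done(): hands the job in, once; it reports no verdict.
The state is a dict: "clock": time; "qpos": joint angles; "qd": joint speeds; "joint_efforts": joint torques, N m; "position": TCP position; "tool_rot": TCP orientation; "force": force on the tool from outside, world axes, zero at the start; "moment": the same for the moment, N m; "grip_width": finger opening in m.
Only numpy, scipy, OpenCV 4.12 (cv2) and the standard library are available. Lean on these libraries where they do the work, as an engineer would, in place of code of your own. Each camera call takes 0.05 s, during which the arm holds its last target. There are 200 camera calls.

## Working session

There is one attempt and no reset: what is moved stays moved. The work goes in short steps, Python scripts to look and compute and a tool call to move; the robot and the scene stay as the last step left them, time stands still between calls to the robot, and variables do not carry over. Pictures are saved under pics/ and viewed, about 8 in all and at most 12, crops included, and the job is handed in when it is done.

Besides the shell and the picture viewer there is one more tool, called after "Request:" by a JSON object that holds its "fn" and its "kwargs", one argument or row to a line. drive_tool: Moves the arm, as the interface text tells. Its arguments: {"type":"object","properties":{"steps":{"type":"array"},"grip_force":{"type":"number"}},"required":["steps"]}

```bash
mkdir -p pics; ls
python3 - <<'E'
from workcell import monitor, grab_frame
import cv2
s=monitor.observe()
print({k:s[k] for k in s})
for n in("scene","top"):
    f=grab_frame(n); cv2.imwrite(f"pics/{n}0.png",f["frame"][:,:,::-1]); print(n,f["vertical_fov"],f["cx"],f["cy"],f["xyz"],f["orientation"])
E
```

```text
pics
{'clock': 0.0, 'qpos': array([-1.28120517,  0.5220169 , -0.03630726,  1.59994132,  0.02119997,
        1.02108749, -0.11279053]), 'qd': array([-0.00055193,  0.00168447, -0.00061871, -0.00021524,  0.00171345,
        0.00247056, -0.00204121]), 'joint_efforts': array([-3.00462983e-03, -9.27119136e+01,  1.97881982e+00, -3.69941354e+01,
        1.77743408e-02,  8.22435570e-03,  2.81974746e-05]), 'position': array([0.21999022, 0.58469895, 0.24474803]), 'tool_rot': array([-1.57088034e+00,  1.06483491e-03,  1.21098594e+00]), 'force': array([ 0.47557644, -0.91707863,  0.52869291]), 'moment': array([-0.00796951, -0.01454394,  0.00110443]), 'grip_width': 0.08536601067063508}
scene 51.37722501491722 260.00329488542434 191.07146316209898 [ 1.14251193 -0.64704956  0.93122134] [-2.29145258 -0.00775674  0.7647976 ]
top 54.459156275587056 249.2805375566447 192.46226491137782 [ 0.30435597 -0.00877485  1.3905949 ] [-2.95764718  0.0039011  -1.56739998]
```

View pics.

View pics/scene0.png

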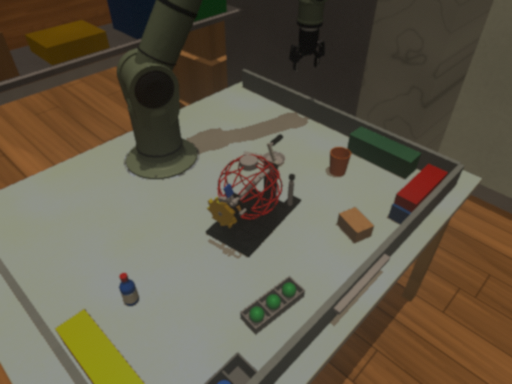

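View pics/top0.png

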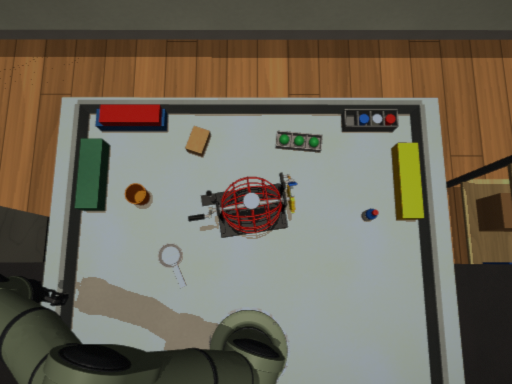

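```bash
cat > h.py <<'E'
import numpy as np, cv2
from scipy.spatial.transform import Rotation as R
from workcell import monitor, grab_frame
def cam(n):
    f=grab_frame(n); f["R"]=R.from_euler("xyz",f["orientation"]).as_matrix()
    f["f"]=192/np.tan(np.radians(f["vertical_fov"]/2)); f["o"]=np.array(f["xyz"]); return f
def ray(f,u,v):
    d=f["R"]@np.array([(u-f["cx"])/f["f"],(v-f["cy"])/f["f"],1]); return f["o"],d/np.linalg.norm(d)
def plane(f,u,v,z):
    o,d=ray(f,u,v); return o+d*(z-o[2])/d[2]
def proj(f,p):
    q=f["R"].T@(np.asarray(p)-f["o"]); return np.array([f["cx"]+f["f"]*q[0]/q[2],f["cy"]+f["f"]*q[1]/q[2]])
def tri(f,a,g,b):
    o,d=ray(f,*a);p,e=ray(g,*b)
    t=np.linalg.lstsq(np.c_[d,-e],p-o,rcond=None)[0]
    x,y=o+d*t[0],p+e*t[1]; return (x+y)/2,np.linalg.norm(x-y)
def crop(im,r0,r1,c0,c1,k,name):
    cv2.imwrite(name,cv2.resize(im[r0:r1,c0:c1,::-1],None,fx=k,fy=k,interpolation=cv2.INTER_CUBIC))
E
python3 - <<'E'
import cv2
a=cv2.imread("pics/scene0.png")[125:255,195:310]; b=cv2.imread("pics/top0.png")[165:250,180:310]
cv2.imwrite("pics/s1.png",cv2.resize(a,None,fx=5,fy=4.6,interpolation=cv2.INTER_CUBIC) if 0 else cv2.resize(a,None,fx=4.5,fy=4.5,interpolation=cv2.INTER_CUBIC))
cv2.imwrite("pics/t1.png",cv2.resize(b,None,fx=6,fy=6,interpolation=cv2.INTER_CUBIC))
E
```

```text
(no output)
```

View pics/s1.png

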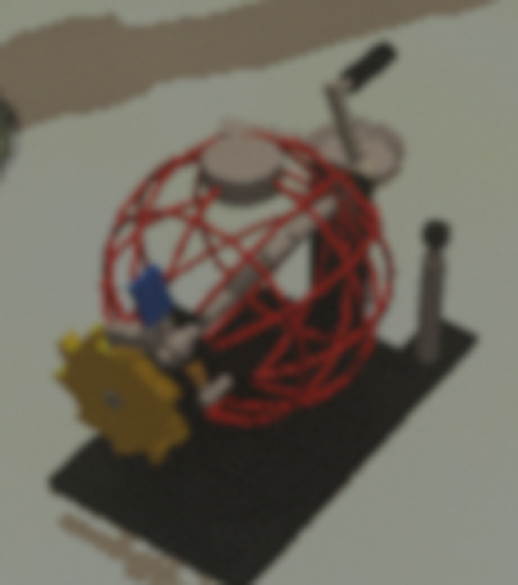

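View pics/t1.png

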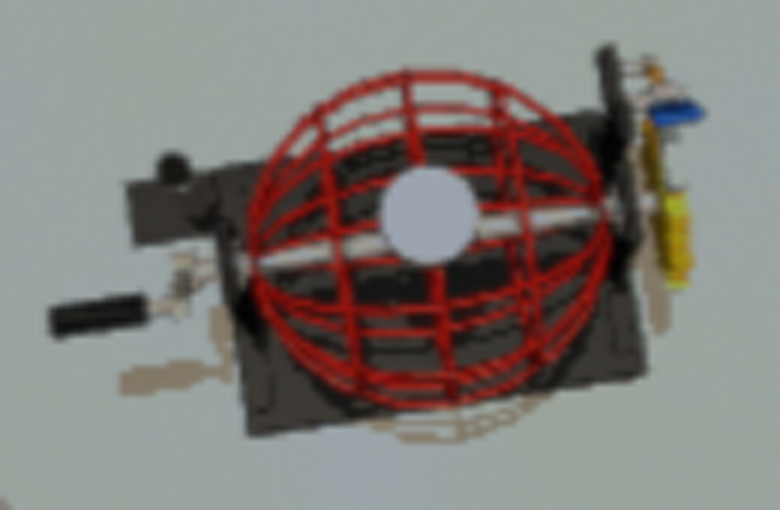

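```bash
cat > m.py <<'E'
from h import *
from scipy.optimize import least_squares
S,T=cam("scene"),cam("top")
def cen(f,r0,r1,c0,c1,fn,lbl):
    hsv=cv2.cvtColor(f["frame"],cv2.COLOR_RGB2HSV).astype(int)[r0:r1,c0:c1]
    m=fn(hsv).astype(np.uint8); n,l,st,ce=cv2.connectedComponentsWithStats(m)
    k=1+np.argmax(st[1:,4]); p=ce[k]+[c0,r0]; print(lbl,p.round(1),st[k,4]); return p
blue=lambda h:(h[...,0]>100)&(h[...,0]<130)&(h[...,1]>120)
dark=lambda h:(h[...,2]<60)
tabT=cen(T,175,195,285,302,blue,"tabT"); tabS=cen(S,180,205,218,240,blue,"tabS")
hT=cen(T,210,224,184,207,dark,"handleT"); hS=cen(S,130,148,269,288,dark,"handleS")
# cap: top view offset towards stand; use crop windows
cT=cen(T,188,197,203,214,dark,"capT"); cS=cen(S,170,182,285,298,dark,"capS")
wT=cen(T,180,215,286,297,lambda h:(h[...,0]>20)&(h[...,0]<32)&(h[...,1]>150),"wheelT")
P={n:tri(S,a,T,b) for n,a,b in(("tab",tabS,tabT),("handle",hS,hT),("cap",cS,cT))}
for n,(p,e) in P.items(): print(n,(p*1000).round(1),"gap mm",round(e*1000,1))
def pts(v):
    x,y,yaw,z0,q,ca=v; c,s=np.cos(yaw),np.sin(yaw); a=q-np.radians(20)
    L={"tab":(45-37*np.sin(.4),-135,212+37*np.cos(.4)),"handle":(65*np.sin(a),180,150+65*np.cos(a)),"cap":(64,138,ca)}
    return {n:np.array([x+(c*l[0]-s*l[1])/1e3,y+(s*l[0]+c*l[1])/1e3,z0+l[2]/1e3]) for n,l in L.items()}
r=least_squares(lambda v:np.concatenate([(pts(v)[n]-P[n][0])*1e3 for n in P]),[.5,0,.14,0,0,125],x_scale=[.1,.1,.1,.1,.1,10])
print("x y yaw z0 q capmid",r.x.round(4),"res mm",r.fun.round(1))
for n,p in pts(r.x).items(): print(n,(p*1e3).round(1))
E
python3 m.py
```

```text
tabT [292.2 183.5] 24
tabS [228.2 190.1] 48
handleT [196.  217.1] 67
handleS [276.8 138.9] 37
capT [208.5 194.1] 33
capS [291.5 176.9] 19
wheelT [290.6 201.3] 77
tab [ 545.9 -137.4  248.2] gap mm 0.5
handle [443.8 165.9 213.8] gap mm 1.5
cap [534.9 138.5 124.4] gap mm 2.7
x y yaw z0 q capmid [ 4.939000e-01 -8.500000e-03  1.617000e-01  2.200000e-03  1.410000e-02
  1.222061e+02] res mm [-0.1  0.6  0.1  0.1 -0.2 -0.1  0.  -0.5  0. ]
tab [ 545.8 -136.8  248.3]
handle [443.8 165.8 213.6]
cap [534.9 138.  124.4]
```

Request:
{"fn": "drive_tool", "kwargs": {
  "steps": [0,18,-28,20,-6,0,18,-28,20,-6,0,18,-28,20,-6,0,18,-28,20,-6,0,18,-28,20,-6],
  "grip_force": 30
}}

```text
clock: 0.62
position: [0.3107, 0.4434, 0.3461]
tool_rot: [-1.571, 0.0, 0.682]
force: [0.4, 0.5, 0.4]
grip_width: 0.0256
```

Request:
{"fn": "drive_tool", "kwargs": {
  "steps": [0,18,-30,0,-6,0,18,-30,0,-6,0,18,-30,0,-6,0,18,-30,0,-6,0,18,-30,0,-6]
}}

```text
clock: 1.03
position: [0.4006, 0.2933, 0.3454]
tool_rot: [-1.57, -0.0, 0.159]
force: [0.8, 0.6, -0.0]
grip_width: 0.0001
```

Request:
{"fn": "drive_tool", "kwargs": {
  "steps": [0,7,-37,0,0,0,7,-37,0,0,0,7,-37,0,0,0,7,-37,0,0,0,7,-37,0,0]
}}

```text
clock: 1.45
position: [0.4349, 0.1081, 0.3454]
tool_rot: [-1.57, -0.0, 0.164]
force: [1.0, 0.0, 0.6]
grip_width: 0.0002
```

Request:
{"fn": "drive_tool", "kwargs": {
  "steps": [0,7,-37,0,0,0,7,-37,0,0,0,7,-37,0,0,0,7,-37,0,0,0,7,-37,0,0]
}}

```text
clock: 1.87
position: [0.47, -0.0769, 0.3455]
tool_rot: [-1.571, -0.001, 0.164]
force: [0.9, 0.8, 0.0]
grip_width: -0.0001
```

Request:
{"fn": "drive_tool", "kwargs": {
  "steps": [0,5,-35,0,0,0,5,-35,0,0,0,0,0,-30,0,0,0,0,-30,0,0,0,0,-24,0]
}}

```text
clock: 2.28
position: [0.4795, -0.1455, 0.2596]
tool_rot: [-1.571, 0.001, 0.163]
force: [0.6, 1.0, -0.3]
grip_width: -0.0
```

Run:
```python
from h import *
S=cam("scene"); crop(S["frame"],120,250,180,310,4.5,"pics/s2.png")
p=monitor.observe(); print(p["position"],p["force"],proj(S,p["position"]))
```

```text
[ 0.47810906 -0.14458981  0.25604385] [-1.19443092  1.28968952 -7.16579433] [208.66240615 177.45388299]
```

View pics/s2.png

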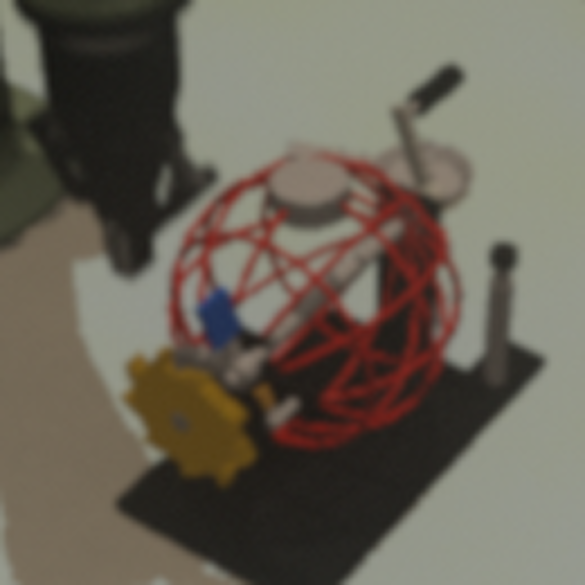

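Request:
{"fn": "drive_tool", "kwargs": {
  "steps": [0,5,0.8,0,0,0,5,0.8,0,0,0,5,0.8,0,0,0,5,0.8,0,0,0,5,0.8,0,0]
}}

```text
clock: 2.75
position: [0.5062, -0.1408, 0.2623]
tool_rot: [-1.571, -0.002, 0.164]
force: [-0.4, -0.2, -0.9]
grip_width: -0.0001
```

Request:
{"fn": "drive_tool", "kwargs": {
  "steps": [0,2,0.3,0,0,0,2,0.3,0,0,0,2,0.3,0,0,0,2,0.3,0,0,0,2,0.3,0,0]
}}

```text
clock: 3.17
position: [0.5152, -0.1395, 0.2614]
tool_rot: [-1.571, -0.0, 0.164]
force: [-0.0, 0.1, -1.2]
grip_width: 0.0005
```

Request:
{"fn": "drive_tool", "kwargs": {
  "steps": [0,2,0.3,0,0,0,2,0.3,0,0,0,2,0.3,0,0,0,2,0.3,0,0,0,2,0.3,0,0]
}}

```text
clock: 3.58
position: [0.5248, -0.1381, 0.2612]
tool_rot: [-1.571, 0.001, 0.164]
force: [-6.9, -0.7, 5.0]
grip_width: 0.0001
```

Request:
{"fn": "drive_tool", "kwargs": {
  "steps": [0,1.5,0.2,0,0,0,1.5,0.2,0,0,0,1.5,0.2,0,0,0,1.5,0.2,0,0,0,1.5,0.2,0,0]
}}

```text
clock: 4.0
position: [0.5325, -0.1371, 0.2613]
tool_rot: [-1.571, 0.0, 0.164]
force: [-3.6, -1.0, 2.5]
grip_width: -0.0002
```

Request:
{"fn": "drive_tool", "kwargs": {
  "steps": [0,1.5,0.2,0,0,0,1.5,0.2,0,0,0,1.5,0.2,0,0,0,1.5,0.2,0,0,0,1.5,0.2,0,0]
}}

```text
clock: 4.42
position: [0.5403, -0.1359, 0.2613]
tool_rot: [-1.571, -0.0, 0.164]
force: [-0.7, -0.1, 0.1]
grip_width: 0.0002
```

Request:
{"fn": "drive_tool", "kwargs": {
  "steps": [0,1.5,0.2,0,0,0,1.5,0.2,0,0,0,1.5,0.2,0,0,0,1.5,0.2,0,0,0,0,0,0,0]
}}

```text
clock: 4.83
position: [0.5464, -0.1351, 0.2612]
tool_rot: [-1.571, -0.0, 0.164]
force: [0.1, 0.3, 0.8]
grip_width: 0.0003
```

Run:
```python
from h import *
S=cam("scene"); T=cam("top"); 
for n,f,w in(("S",S,(180,205,215,250)),("T",T,(165,200,280,310))):
    h=cv2.cvtColor(f["frame"],cv2.COLOR_RGB2HSV).astype(int); m=(h[...,0]>100)&(h[...,0]<130)&(h[...,1]>120)
    r0,r1,c0,c1=w; yx=np.argwhere(m[r0:r1,c0:c1]); print(n,len(yx),(yx.mean(0)+[r0,c0])[::-1] if len(yx) else None)
for s in(-1,1):
    x,y,z=45+s*37*np.sin(.4),-135,248
    p=np.array([.4939+(.987*x-.161*y)/1e3,-.0085+(.161*x+.987*y)/1e3,.248]); print(s,p,proj(S,p),proj(T,p))
print(monitor.observe()["force"])
```

```text
S 7 [236.42857143 194.57142857]
T 0 None
-1 [ 0.54582883 -0.13681977  0.248     ] [228.2476743 190.0475871] [291.90983495 183.48629163]
1 [ 0.57427117 -0.13218023  0.248     ] [237.11042714 194.2883231 ] [290.27378066 174.62126329]
[ 0.63482433  0.25791648 -0.22732156]
```

Request:
{"fn": "drive_tool", "kwargs": {
  "steps": [0,-12,-2,0,0,0,-13,-2,0,0,0,0,0,30,0,0,0,0,30,0,0,0,0,24,0]
}}

```text
clock: 5.35
position: [0.5209, -0.1395, 0.3472]
tool_rot: [-1.571, -0.001, 0.163]
force: [0.7, 0.8, 0.6]
grip_width: -0.0002
```

Request:
{"fn": "drive_tool", "kwargs": {
  "steps": [0,-10,38.5,0,0,0,-10,38.5,0,0,0,-10,38.5,0,0,60,-10,38.5,0,0,60,-10,38.5,0,0]
}}

```text
clock: 5.77
position: [0.4701, 0.0548, 0.3455]
tool_rot: [-1.571, -0.001, 0.164]
force: [2.4, 1.2, -0.4]
grip_width: 0.0235
```

Request:
{"fn": "drive_tool", "kwargs": {
  "steps": [60,-10,38.5,0,0,60,-10,38.5,0,0,60,-8.5,38.5,0,0,60,0,0,-20,0,60,0,0,-20,0]
}}

```text
clock: 6.18
position: [0.4422, 0.1712, 0.3053]
tool_rot: [-1.57, -0.002, 0.168]
force: [1.3, 0.0, -0.7]
grip_width: 0.0599
```

Run:
```python
from h import *
p=monitor.observe(); print(p["position"],p["force"],p["grip_width"])
S=cam("scene"); crop(S["frame"],90,220,200,330,4.5,"pics/s3.png")
```

```text
[0.44219373 0.17115534 0.30526442] [ 1.3283199   0.04034323 -0.7109623 ] 0.05991175961036253
```

View pics/s3.png

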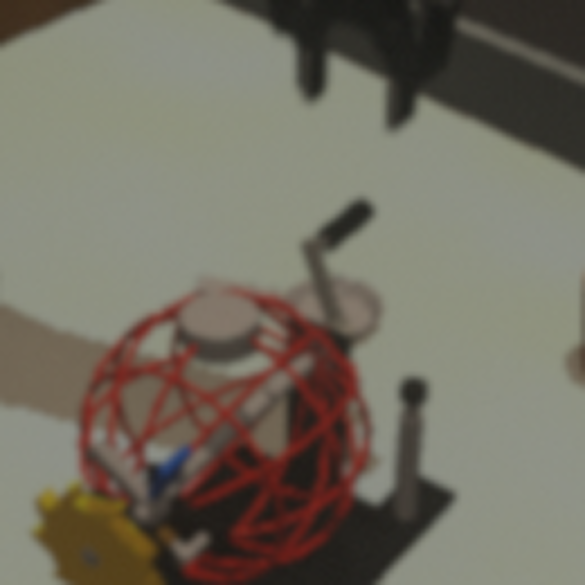

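Request:
{"fn": "drive_tool", "kwargs": {
  "steps": [60,1,-1,-25,0,60,0,0,-25,0,60,0,0,-22,0,60,0,0,-16,0,60,0,0,-9,0]
}}

```text
clock: 6.65
position: [0.4432, 0.1672, 0.2071]
tool_rot: [-1.572, 0.002, 0.163]
force: [0.4, 0.6, 0.3]
grip_width: 0.06
```

Request:
{"fn": "drive_tool", "kwargs": {
  "steps": [30,0,0,0,0,30,0,0,0,0,14,0,0,0,0,10,0,0,0,0,10,0,0,0,0],
  "grip_force": 30
}}

```text
clock: 7.07
position: [0.444, 0.1679, 0.2092]
tool_rot: [-1.57, -0.001, 0.164]
force: [-1.8, -1.7, 7.6]
grip_width: 0.017
```

Run:
```python
from h import *
p=monitor.observe(); print(p["position"],p["force"],p["grip_width"])
a=-.335+.06*np.arange(0,38); X=65*np.sin(a);Z=65*np.cos(a)
for i in range(0,35,5): print(i//5,round(a[i+5],2),[(round(.987*(X[j+1]-X[j]),1),round(.161*(X[j+1]-X[j]),1),round(Z[j+1]-Z[j],1)) for j in range(i,i+5)], "pos rel start",.987*(X[i+5]-X[0]).round(1),(.161*(X[i+5]-X[0])).round(1),(Z[i+5]-Z[0]).round(1))
```

```text
[0.44395972 0.16792425 0.20921878] [-1.84610407 -1.74514689  7.62197136] 0.01700468090258248
0 -0.04 [(np.float64(3.7), np.float64(0.6), np.float64(1.2)), (np.float64(3.7), np.float64(0.6), np.float64(0.9)), (np.float64(3.8), np.float64(0.6), np.float64(0.7)), (np.float64(3.8), np.float64(0.6), np.float64(0.5)), (np.float64(3.8), np.float64(0.6), np.float64(0.3))] pos rel start 18.8517 3.1 3.6
1 0.26 [(np.float64(3.8), np.float64(0.6), np.float64(0.0)), (np.float64(3.8), np.float64(0.6), np.float64(-0.2)), (np.float64(3.8), np.float64(0.6), np.float64(-0.4)), (np.float64(3.8), np.float64(0.6), np.float64(-0.7)), (np.float64(3.7), np.float64(0.6), np.float64(-0.9))] pos rel start 37.9008 6.2 1.3
2 0.56 [(np.float64(3.7), np.float64(0.6), np.float64(-1.1)), (np.float64(3.6), np.float64(0.6), np.float64(-1.4)), (np.float64(3.5), np.float64(0.6), np.float64(-1.6)), (np.float64(3.4), np.float64(0.6), np.float64(-1.8)), (np.float64(3.3), np.float64(0.5), np.float64(-2.0))] pos rel start 55.4694 9.0 -6.5
3 0.86 [(np.float64(3.2), np.float64(0.5), np.float64(-2.2)), (np.float64(3.1), np.floa
[... 471 characters left out ...]
oat64(0.3), np.float64(-3.5))] pos rel start 80.0457 13.1 -35.7
5 1.46 [(np.float64(1.4), np.float64(0.2), np.float64(-3.6)), (np.float64(1.2), np.float64(0.2), np.float64(-3.7)), (np.float64(1.0), np.float64(0.2), np.float64(-3.8)), (np.float64(0.7), np.float64(0.1), np.float64(-3.8)), (np.float64(0.5), np.float64(0.1), np.float64(-3.9))] pos rel start 84.882 13.8 -54.5
6 1.76 [(np.float64(0.3), np.float64(0.0), np.float64(-3.9)), (np.float64(0.1), np.float64(0.0), np.float64(-3.9)), (np.float64(-0.2), np.float64(-0.0), np.float64(-3.9)), (np.float64(-0.4), np.float64(-0.1), np.float64(-3.9)), (np.float64(-0.6), np.float64(-0.1), np.float64(-3.8))] pos rel start 83.99369999999999 13.7 -73.9
```

Request:
{"fn": "drive_tool", "kwargs": {
  "steps": [10,0,0,1,0,10,0,0,1,0,10,0,0,0,0,10,3.7,0.6,1.2,0,10,3.7,0.6,0.9,0]
}}

```text
clock: 7.48
position: [0.4508, 0.1689, 0.212]
tool_rot: [-1.571, 0.001, 0.164]
force: [4.0, 1.1, -18.0]
grip_width: 0.0166
```

Request:
{"fn": "drive_tool", "kwargs": {
  "steps": [10,3.8,0.6,0.7,0,10,3.8,0.6,0.5,0,10,3.8,0.6,0.3,0,10,3.8,0.6,0,0,10,3.8,0.6,-0.2,0]
}}

```text
clock: 7.9
position: [0.4702, 0.172, 0.2137]
tool_rot: [-1.571, 0.0, 0.164]
force: [0.3, 0.8, -10.6]
grip_width: 0.0169
```

Request:
{"fn": "drive_tool", "kwargs": {
  "steps": [10,3.8,0.6,-0.9,0,10,3.8,0.6,-1.1,0,10,3.7,0.6,-0.9,0,10,3.7,0.6,-1.1,0,10,3.6,0.6,-1.4,0]
}}

```text
clock: 8.32
position: [0.49, 0.1752, 0.2089]
tool_rot: [-1.57, -0.003, 0.164]
force: [5.1, -1.2, 6.1]
grip_width: 0.0167
```

Request:
{"fn": "drive_tool", "kwargs": {
  "steps": [10,3.6,0.6,-1.4,0,10,3.5,0.6,-1.6,0,10,3.3,0.5,-2.0,0,10,3.2,0.5,-2.2,0,10,3.1,0.5,-2.4,0]
}}

```text
clock: 8.73
position: [0.5068, 0.1778, 0.1991]
tool_rot: [-1.571, -0.003, 0.164]
force: [6.6, -0.7, 2.0]
grip_width: 0.0165
```

Request:
{"fn": "drive_tool", "kwargs": {
  "steps": [10,3.1,0.5,-2.5,0,10,2.8,0.4,-2.6,0,10,2.6,0.4,-2.9,0,10,2.4,0.4,-3.0,0,10,2.2,0.4,-3.2,0]
}}

```text
clock: 9.15
position: [0.5198, 0.1798, 0.1847]
tool_rot: [-1.571, -0.002, 0.164]
force: [7.1, -1.8, -0.4]
grip_width: 0.0167
```

Request:
{"fn": "drive_tool", "kwargs": {
  "steps": [10,2.0,0.3,-3.3,0,10,1.8,0.3,-3.4,0,10,1.6,0.3,-3.5,0,10,1.4,0.2,-3.6,0,10,1.2,0.2,-3.7,0]
}}

```text
clock: 9.57
position: [0.528, 0.1811, 0.1672]
tool_rot: [-1.571, -0.003, 0.164]
force: [8.4, -0.5, -1.9]
grip_width: 0.0168
```

Request:
{"fn": "drive_tool", "kwargs": {
  "steps": [10,1.2,0.2,-3.8,0,10,0.9,0.1,-3.8,0,10,0.7,0.1,-3.9,0,10,0.3,0,-3.9,0,10,0.1,0,-3.9,0]
}}

```text
clock: 9.98
position: [0.5307, 0.1815, 0.1476]
tool_rot: [-1.571, -0.002, 0.164]
force: [6.7, 0.1, -3.8]
grip_width: 0.0168
```

Run:
```python
from h import *
p=monitor.observe(); print(p["position"],p["force"],p["grip_width"])
S=cam("scene"); crop(S["frame"],110,240,210,340,4.5,"pics/s4.png")
```

```text
[0.53067636 0.18154797 0.14758526] [ 6.72263838  0.07685354 -3.84807822] 0.016763414167459717
```

View pics/s4.png

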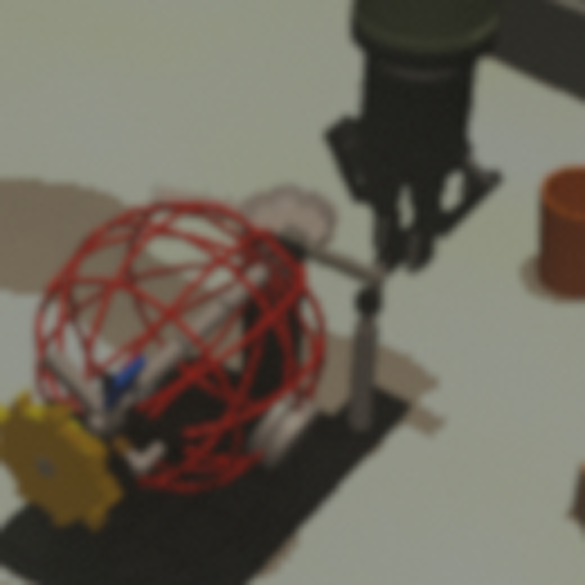

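Run:
```python
from h import *
S=cam("scene"); T=cam("top"); a0=cv2.cvtColor(cv2.imread("pics/scene0.png"),cv2.COLOR_BGR2GRAY)
c=np.array([.5349,.1380]); v=c-S["o"][:2]; v/=np.linalg.norm(v)
for h in(.123,.128,.133,.138,.141): print(h,"far rim px",proj(S,[*(c+.01*v),h]).round(2),"near",proj(S,[*(c-.01*v),h]).round(2))
print(a0[166:190,286:298])
t0=cv2.cvtColor(cv2.imread("pics/top0.png"),cv2.COLOR_BGR2GRAY)
w=c-T["o"][:2]
for h in(.123,.131,.138): print(h,"top px",proj(T,[*c,h]).round(2),proj(T,[c[0]+.01,c[1],h]).round(2),proj(T,[c[0],c[1]+.01,h]).round(2))
print(t0[186:201,200:218])
```

```text
0.123 far rim px [291.1  175.49] near [290.8  179.44]
0.128 far rim px [291.19 174.28] near [290.89 178.22]
0.133 far rim px [291.28 173.06] near [290.98 177.  ]
0.138 far rim px [291.37 171.84] near [291.07 175.77]
0.141 far rim px [291.43 171.1 ] near [291.13 175.03]
[[141 141 141 141 141 141 140 141 141 141 141 141]
 [140 141 141 141 141 141 141 141 142 141 140 141]
 [141 140 141 141 141 141 140 141 141 141 141 142]
 [141 142 140 141 141 141 141 141 141 141 141 141]
 [141 141 140 141 141 141 142 141 141 141 141 141]
 [141 141 140 140 141 141 141 141 141 141 140 141]
 [141 140 141 139 137 136 135 138 140 141 140 141]
 [141 140 138 129 118 112 114 121 131 137 141 141]
 [141 140 130 107  84  72  74  87 108 128 138 141]
 [142 137 118  85  56  47  46  57  85 118 136 141]
 [141 136 110  69  45  40  40  49  76 114 136 140]
 [141 135 108  67  42  39  39  47  77 114 137 142]
 [141 137 113  75  48  39  40  52  85 119 138 141]
 [142 139 123  94  62  46  49  69 102 129 139 141]
 [142 139 130 104  72  55  64  90 119 136 141 141]
 [142 139 125  99  71  63  72  99 126 139 141 141]
 [140 137 119 
[... 1003 characters left out ...]
156 161 161 160 159 155]
 [160 161 160 161 159 142  75  29  22  23  36  89 148 154 154 151 142 114]
 [161 160 160 160 158 138  67  28  23  24  26  56  98 106 101  79  66  59]
 [157 154 152 151 144 117  64  29  22  23  24  40  61  59  54  40  47  48]
 [133 106  86  73  70  63  49  31  30  33  44  54  54  49  46  36  44  49]
 [139  72  53  50  50  51  50  51  55  64  82  65  46  45  47  40  42  49]
 [141  70  50  49  51  50  51  50  48  48  51  48  44  44  47  45  38  50]
 [143  85  54  50  50  50  51  51  49  48  45  46  45  44  44  43  34  50]
 [146  99  57  51  50  51  51  51  51  49  46  46  45  43  38  25  33  51]
 [147 101  58  51  51  51  51  51  52  50  47  44  43  41  29  24  34  49]]
```

Request:
{"fn": "drive_tool", "kwargs": {
  "steps": [10,0.1,0,-1.2,0,10,0.1,0,-1.2,0,10,0,0,-1.2,0,10,0,0,-1.2,0,10,0,0,-1.2,0]
}}

```text
clock: 10.55
position: [0.5303, 0.1815, 0.1415]
tool_rot: [-1.571, -0.001, 0.164]
force: [5.5, -0.1, -4.3]
grip_width: 0.0172
```

Request:
{"fn": "drive_tool", "kwargs": {
  "steps": [10,0,0,-0.4,0,10,0,0,-0.4,0,10,0,0,-0.2,0,10,0,0,-0.2,0,10,0,0,0,0]
}}

```text
clock: 10.97
position: [0.5302, 0.1814, 0.1404]
tool_rot: [-1.571, -0.001, 0.164]
force: [4.7, -0.8, -5.6]
grip_width: 0.0167
```

Request:
{"fn": "drive_tool", "kwargs": {
  "steps": [10,0,0,-0.2,0,10,0,0,-0.2,0,10,0,0,-0.2,0,10,0,0,0,0,10,0,0,0,0]
}}

```text
clock: 11.38
position: [0.5301, 0.1815, 0.1398]
tool_rot: [-1.571, -0.0, 0.164]
force: [5.4, 0.6, -5.6]
grip_width: 0.0171
```

Request:
{"fn": "drive_tool", "kwargs": {
  "steps": [10,0,0,-0.2,0,10,0,0,-0.2,0,10,0,0,-0.2,0,10,0,0,0,0,10,0,0,0,0]
}}

```text
clock: 11.8
position: [0.53, 0.1814, 0.1392]
tool_rot: [-1.571, -0.0, 0.164]
force: [5.6, -0.9, -6.0]
grip_width: 0.0166
```

Request:
{"fn": "drive_tool", "kwargs": {
  "steps": [10,-0.1,0,-0.2,0,10,0,0,-0.2,0,10,0,0,-0.2,0,10,0,0,0,0,10,0,0,0,0]
}}

```text
clock: 12.22
position: [0.53, 0.1814, 0.1386]
tool_rot: [-1.571, -0.0, 0.164]
force: [5.2, -1.5, -5.9]
grip_width: 0.0161
```

Request:
{"fn": "drive_tool", "kwargs": {
  "steps": [10,-0.1,0,-0.2,0,10,0,0,-0.2,0,10,0,0,-0.2,0,10,0,0,0,0,10,0,0,0,0]
}}

```text
clock: 12.63
position: [0.5299, 0.1814, 0.1383]
tool_rot: [-1.571, -0.001, 0.164]
force: [5.4, -0.3, -0.0]
grip_width: 0.0168
```

Request:
{"fn": "drive_tool", "kwargs": {
  "steps": [10,0,0,-0.1,0,10,0,0,-0.1,0,10,0,0,0,0,10,0,0,0,0,10,0,0,0,0]
}}

```text
clock: 13.05
position: [0.5299, 0.1815, 0.1381]
tool_rot: [-1.571, -0.001, 0.164]
force: [4.3, -0.9, 3.7]
grip_width: 0.0166
```

Request:
{"fn": "drive_tool", "kwargs": {
  "steps": [22,0,0,0,0,30,0,0,0,0,45,0,0,0,0,60,0,0,0,0,60,0,0,0,0]
}}

```text
clock: 13.47
position: [0.5293, 0.1815, 0.1378]
tool_rot: [-1.571, 0.001, 0.164]
force: [-0.3, 0.2, -0.6]
grip_width: 0.0599
```

Run:
```python
from h import *
p=monitor.observe(); print(p["position"],p["force"],p["grip_width"])
S=cam("scene"); crop(S["frame"],110,240,210,340,4.5,"pics/s5.png")
```

```text
[0.52932383 0.18153141 0.13779124] [-0.33036568  0.1616145  -0.55559812] 0.059939320649276415
```

View pics/s5.png

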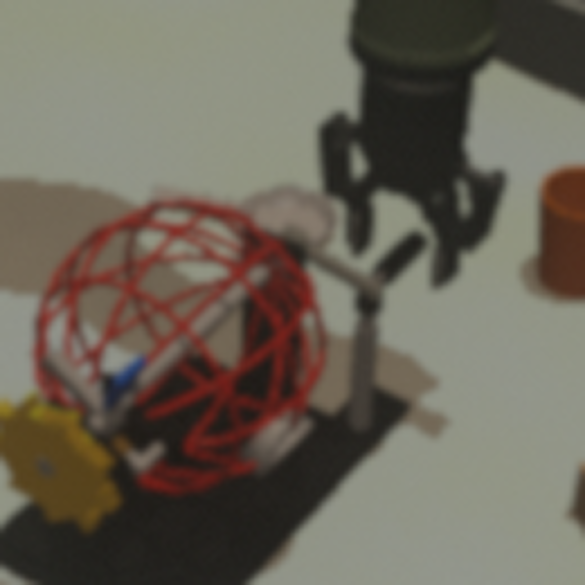

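Request:
{"fn": "drive_tool", "kwargs": {
  "steps": [60,0,0,20,0,60,0,0,35,0,60,0,0,40,0,60,0,0,40,0,60,0,0,40,0]
}}

```text
clock: 13.93
position: [0.5291, 0.1811, 0.3148]
tool_rot: [-1.571, 0.0, 0.163]
force: [0.3, 0.4, -0.2]
grip_width: 0.0601
```

Request:
{"fn": "drive_tool", "kwargs": {
  "steps": [30,0,0,32,0,0,12.5,-38,0,0,0,12.5,-38,0,0,0,12.5,-38,0,0,0,12.5,-38,0,0]
}}

```text
clock: 14.35
position: [0.5797, 0.028, 0.3452]
tool_rot: [-1.57, -0.0, 0.165]
force: [0.5, 0.8, -0.5]
grip_width: 0.0006
```

Request:
{"fn": "drive_tool", "kwargs": {
  "steps": [0,12.5,-38,0,0,0,12.5,-38,0,0,0,12.5,-38,0,0,0,12.5,-38,0,0,0,0,0,-20,0]
}}

```text
clock: 14.77
position: [0.6307, -0.1315, 0.3274]
tool_rot: [-1.576, -0.004, 0.156]
force: [1.6, -1.4, 0.8]
grip_width: 0.0001
```

Request:
{"fn": "drive_tool", "kwargs": {
  "steps": [0,0,0,-20,0,0,0,0,-20,0,0,0,0,-16,0,0,0,0,-8,0,0,0,0,0,0]
}}

```text
clock: 15.18
position: [0.6289, -0.1223, 0.2593]
tool_rot: [-1.57, 0.003, 0.164]
force: [1.0, 0.9, 1.3]
grip_width: -0.0002
```

Request:
{"fn": "drive_tool", "kwargs": {
  "steps": [0,-5,-0.8,0.4,0,0,-5,-0.8,0.4,0,0,-5,-0.8,0.4,0,0,-5,-0.8,0.4,0,0,-3,-0.5,0,0]
}}

```text
clock: 15.6
position: [0.606, -0.1265, 0.2633]
tool_rot: [-1.571, -0.001, 0.163]
force: [-0.8, -0.5, 0.7]
grip_width: 0.0001
```

Request:
{"fn": "drive_tool", "kwargs": {
  "steps": [0,-2,-0.3,0,0,0,-2,-0.3,0,0,0,-2,-0.3,0,0,0,-2,-0.3,0,0,0,-2,-0.3,0,0]
}}

```text
clock: 16.02
position: [0.5964, -0.1278, 0.2624]
tool_rot: [-1.571, 0.0, 0.164]
force: [-0.2, -0.2, 0.1]
grip_width: 0.0002
```

Request:
{"fn": "drive_tool", "kwargs": {
  "steps": [0,-1.5,-0.2,0,0,0,-1.5,-0.2,0,0,0,-1.5,-0.2,0,0,0,-1.5,-0.2,0,0,0,-1.5,-0.2,0,0]
}}

```text
clock: 16.43
position: [0.5907, -0.1286, 0.2639]
tool_rot: [-1.572, -0.004, 0.164]
force: [8.3, 2.2, 14.2]
grip_width: 0.0001
```

Request:
{"fn": "drive_tool", "kwargs": {
  "steps": [0,0,0,0,0,0,3,0.5,0,0,0,4,0.6,0,0,0,5,0.8,0,0,0,3,0.5,0,0]
}}

```text
clock: 16.85
position: [0.6043, -0.1262, 0.2622]
tool_rot: [-1.571, 0.001, 0.164]
force: [-0.1, 0.5, 0.7]
grip_width: 0.0002
```

Request:
{"fn": "drive_tool", "kwargs": {
  "steps": [0,0,0,-3,0,0,0,0,-3,0,0,0,0,-3,0,0,0,0,0,0,0,0,0,0,0]
}}

```text
clock: 17.27
position: [0.6038, -0.1264, 0.2532]
tool_rot: [-1.571, 0.001, 0.164]
force: [-0.5, 0.9, 0.9]
grip_width: 0.0002
```

Run:
```python
from h import *
p=monitor.observe(); print(p["position"],p["force"])
S=cam("scene"); crop(S["frame"],130,240,180,310,5,"pics/s6.png")
```

```text
[ 0.60380834 -0.12639306  0.25323275] [-0.50553147  0.92260424  0.86375888]
```

View pics/s6.png

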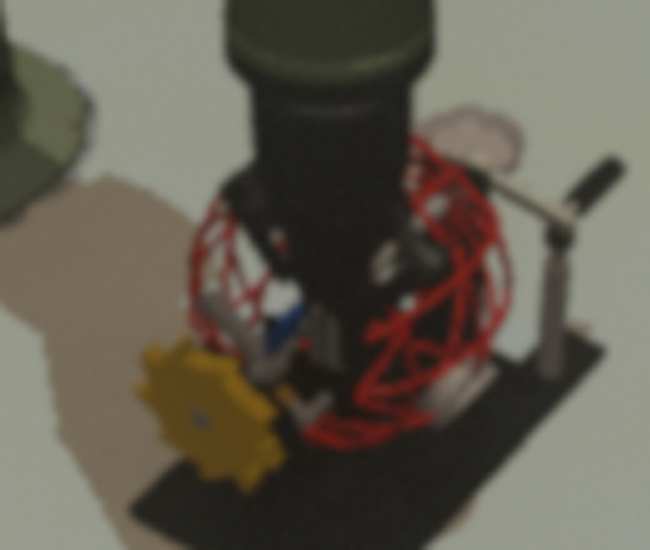

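Request:
{"fn": "drive_tool", "kwargs": {
  "steps": [0,-2,-0.3,0,0,0,-2,-0.3,0,0,0,-1,-0.2,0,0,0,-1,-0.2,0,0,0,0,0,0,0]
}}

```text
clock: 17.73
position: [0.5979, -0.1274, 0.2536]
tool_rot: [-1.571, -0.0, 0.164]
force: [0.6, 0.5, 0.2]
grip_width: -0.0002
```

Request:
{"fn": "drive_tool", "kwargs": {
  "steps": [0,-0.6,-0.1,0,0,0,-0.6,-0.1,0,0,0,-0.6,-0.1,0,0,0,0,0,0,0,0,0,0,0,0]
}}

```text
clock: 18.15
position: [0.5964, -0.1276, 0.2535]
tool_rot: [-1.571, -0.0, 0.164]
force: [1.6, 0.3, -0.2]
grip_width: 0.0001
```

Request:
{"fn": "drive_tool", "kwargs": {
  "steps": [0,-0.6,-0.1,0,0,0,-0.6,-0.1,0,0,0,-0.6,-0.1,0,0,0,0,0,0,0,0,0,0,0,0]
}}

```text
clock: 18.57
position: [0.595, -0.1278, 0.254]
tool_rot: [-1.571, -0.001, 0.164]
force: [6.4, 1.1, 3.5]
grip_width: 0.0002
```

Request:
{"fn": "drive_tool", "kwargs": {
  "steps": [0,-0.6,-0.1,0,0,0,-0.6,-0.1,0,0,0,-0.6,-0.1,0,0,0,0,0,0,0,0,0,0,0,0]
}}

```text
clock: 18.98
position: [0.5933, -0.1281, 0.254]
tool_rot: [-1.571, -0.002, 0.164]
force: [5.0, 1.0, 4.5]
grip_width: 0.0
```

Request:
{"fn": "drive_tool", "kwargs": {
  "steps": [0,-0.8,-0.1,0.3,0,0,-0.8,-0.1,0.3,0,0,-0.8,-0.1,0.3,0,0,-0.8,-0.1,0.3,0,0,0,0,0,0]
}}

```text
clock: 19.4
position: [0.5893, -0.1287, 0.2548]
tool_rot: [-1.571, -0.0, 0.164]
force: [2.6, 1.0, 2.1]
grip_width: -0.0003
```

Request:
{"fn": "drive_tool", "kwargs": {
  "steps": [0,-1,-0.2,0.3,0,0,-1,-0.2,0.3,0,0,-1,-0.2,0.3,0,0,-1,-0.2,0.2,0,0,-1,-0.2,0.2,0]
}}

```text
clock: 19.82
position: [0.5841, -0.1296, 0.2559]
tool_rot: [-1.571, 0.001, 0.164]
force: [1.8, 1.7, 0.7]
grip_width: 0.0001
```

Request:
{"fn": "drive_tool", "kwargs": {
  "steps": [0,-1,-0.2,0.2,0,0,-1,-0.2,0.2,0,0,-1,-0.2,0.1,0,0,-1,-0.2,0,0,0,-1,-0.2,0,0]
}}

```text
clock: 20.23
position: [0.5792, -0.1307, 0.2564]
tool_rot: [-1.571, 0.0, 0.164]
force: [0.8, 0.3, 0.3]
grip_width: -0.0
```

Request:
{"fn": "drive_tool", "kwargs": {
  "steps": [0,-1.5,-0.2,0,0,0,-1.5,-0.2,0,0,0,-1.5,-0.2,0,0,0,-1.5,-0.2,0,0,0,-1.5,-0.2,0,0]
}}

```text
clock: 20.65
position: [0.5717, -0.1317, 0.2565]
tool_rot: [-1.571, 0.0, 0.164]
force: [-0.3, -1.0, -1.0]
grip_width: -0.0
```

```bash
cat > tab.py <<'E'
from h import *
S=cam("scene")
h=cv2.cvtColor(S["frame"],cv2.COLOR_RGB2HSV).astype(int); m=(h[...,0]>100)&(h[...,0]<130)&(h[...,1]>120)
yx=np.argwhere(m[175:210,215:250]); print(len(yx),(yx.mean(0)+[175,215])[::-1] if len(yx) else None, "in: 228.2 190.0  off: 237.1 194.3")
p=monitor.observe(); print(p["position"],p["force"])
E
python3 tab.py
```

```text
34 [227.79411765 190.11764706] in: 228.2 190.0  off: 237.1 194.3
[ 0.57154436 -0.1317458   0.25650249] [-1.08619341  0.19849031  0.44558006]
```

Request:
{"fn": "drive_tool", "kwargs": {
  "steps": [0,10,1.6,0,0,0,15,2.4,0,0,0,10,1.6,10,0,0,0,0,35,0,0,0,0,40,0]
}}

```text
clock: 21.12
position: [0.6064, -0.1256, 0.3406]
tool_rot: [-1.57, 0.004, 0.164]
force: [0.5, 0.1, -0.2]
grip_width: -0.0002
```

Request:
{"fn": "drive_tool", "kwargs": {
  "steps": [0,5,-35,20,0,0,5,-35,10,0,0,0,-35,0,0,0,0,-20,0,0,0,0,0,0,0]
}}

```text
clock: 21.53
position: [0.6156, -0.2563, 0.3715]
tool_rot: [-1.573, 0.001, 0.158]
force: [0.6, -0.7, 0.2]
grip_width: -0.0003
```

```bash
python3 tab.py
python3 - <<'E'
from h import *
S=cam("scene"); T=cam("top")
a=cv2.resize(S["frame"][125:255,190:320],(400,400),interpolation=cv2.INTER_CUBIC); b=cv2.resize(T["frame"][100:300,60:440],(760,400))[:,:400]
cv2.imwrite("pics/f.png",np.hstack([a,b])[:,:,::-1])
t0=cv2.imread("pics/top0.png")[:,:,::-1].astype(int); d=np.abs(T["frame"].astype(int)-t0).max(2)>60
for n,(r0,r1,c0,c1) in dict(cup=(180,210,120,155),dauber=(205,225,360,382),box=(122,160,182,214),spoon=(240,290,155,190),balls=(128,155,272,326)).items(): print(n,d[r0:r1,c0:c1].sum())
E
```

```text
53 [228.18867925 190.28301887] in: 228.2 190.0  off: 237.1 194.3
[ 0.61616553 -0.25366833  0.37123263] [-0.01885012  0.94926492 -0.14135429]
cup 0
dauber 0
box 0
spoon 0
balls 86
```

View pics/f.png

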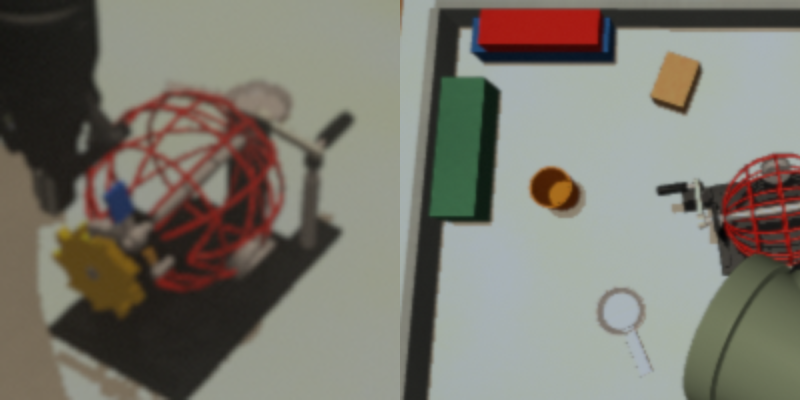

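```bash
python3 -c "
from workcell import workorder; print(workorder.job_done())"
```

```text
the job is handed in; nothing more can be done
None
```

The bingo cage is parked and the job is handed in at about 22 s of the 72 s allowed. The crank sits on its rubber rest and the pawl is locked in the wheel again.

- **Releasing the pawl:** I pushed the blue tab away from the robot until it snapped over. The highest force I read was about 9 N, and the camera showed the tab in the off position.
- **Lowering the crank:** I gripped the handle and took it over the top at about 0.72 rad/s on average, against the quarter-turn limit of 1.57 rad/s. I then felt for the rest in 0.6 mm steps.
    - The handle's pull on the tool went from -5.9 N to 0, and to +3.7 N after a last 0.2 mm, so its weight was on the rest before I let go.
    - That puts the load on the rest at roughly 10 N, worked out from those readings rather than measured directly. The limit is 15 N.
- **Locking the pawl:** My first push from the far side met the tab badly on the fingertip and read about 17 N, so I backed off and lowered the fingers 9 mm. The second push read 7 N at most and the tab snapped over.

**Last checks:**
- The tab's centre is at pixel (228.2, 190.3), against (228.2, 190.0) expected for locked.
- The crank arm lies on the cap, and the robot touches nothing (force readings under 1 N).
- The cup, dauber, card box and spoon rest look unchanged from above.
- The top view of the balls did differ from the start. I took this to be the robot arm in the way, since the fingers never went near them, but I did not confirm it.
- Forces were read at the end of each move call, so brief peaks in between would not show. The tab's 17 N reading came closest to its limit of 20 N.

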